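Load the turbidity meter and bring its stuck sample slide home

ROBOT

A 7-joint arm with a two-finger parallel gripper is mounted at the origin on a cart in front of the work surface, level with it; the furniture and walls round the work are solid. World frame = base frame: x ahead of the robot, y to its left, z up, the work surface at z = 0. Lengths are in mm, angles in rad, forces in N, time in s.
With the tool pointing down it reaches from about 350 to 900 mm from the base axis. Payload 8.1 kg.
Tool frame: the origin (TCP) lies on the front face of the gripper's body, between the roots of the fingers; the fingertips stand 66 mm ahead of it and the grasp point (between the pads) lies 47 mm ahead of it; z points along the fingers, y is the line along which they close (so a half turn about z gives the same grasp; the last joint's range is limited). The gripper opens to 92 mm and grips with 3 to 60 N. Pads are 19 mm wide; open, the fingers measure 130 mm over their backs; the gripper's body (75 mm by 190 mm) begins 47 mm behind the grasp point.
Start: joints at [-1.267, 0.434, 0.025, 1.573, -0.012, 1.134, -0.075], TCP at [247.321, 573.995, 292.242] pointing down, gripper open.
Joint ranges: [-2.62, 2.62], [-0.44, 2.09], [-1.27, 1.32], [0.08, 2.57], [-1.32, 4.46], [0.12, 2], [-2.74, 2.74]. Speed limits (rad/s): [2.22, 2.22, 3.01, 3.01, 3.14, 3.14, 3.14].

INTERFACE

Orientations are given as a unit quaternion [x, y, z, w].
In Python, from bench import r gives the robot as it stands.
- The arm moves only by the tool arm_command, never from a script. Its argument "series" is a list of rows, each an object with "fingers": the opening, from 0 (shut) to 1 (fully open); "xyz": the shift along the tool's x, y, z normalised to -1 to 1, where 1 is 15 cm, a list of three; "twist": the turn about the tool's z normalised to -1 to 1, where 1 is 30 degrees. A call has exactly 5 rows; each row is the pose to reach, as a shift and turn from the pose commanded when the call began, along the tool's axes at that moment; what a row does not reach only later rows make up. A row lasts 1/12 s, in which the tool goes at most 41.7 mm and 7.16 degrees, less where a joint would pass 70% of its speed; a pose out of reach is approached as far as the arm can. A call with a number of a shift or a turn outside -1 to 1 is refused whole. A call with a gripper value outside its range is refused whole. The fingers move at their own pace and stop on an object; "grip_force" is the grip in N (left out, the last holds). Time passes only in rows, so rows that repeat a pose let the fingers close, or fill a call up. It gives the time, the measured TCP pose, the force, the opening and the grip force at its end, in the units of the state.
- r.observe(): the state, without advancing time (a new reading comes with each control period).
- r.snapshot(name): name is "scene" or "top" or "wrist"; returns a dict with "pixels" (400x640x3 uint8, blue, green, red), "intrinsics" (3x3 intrinsics, pixels), "pose" (4x4, takes a point from camera to world coordinates); the wrist camera has in their place "T_tool_cam" (4x4, takes a point from camera to tool coordinates, whose origin is the TCP and whose axes are the flange's). Camera axes: x right, y down, z forward; pixel columns grow to the right and rows downward; lengths in mm; the calibration is good to about 2 mm. A picture is of the moment at which its call begins: read the wrist's pose just before it. There is no depth.
- r.sign_off(): hands the job in; it is judged then, once.
The state is a dict: "time_s": time; "q": joint angles; "qd": joint speeds; "joint_efforts": joint torques, N m; "ee_pos": TCP position; "tcp_rot": TCP orientation; "ft_force": force on the tool from outside, world axes, zero at the start; "torque": the same for the moment, N m; "finger_gap": finger opening in mm; "grasp_force": force on a finger pad.
Only numpy, scipy, OpenCV 4.12 (cv2) and the standard library are available. Lean on these libraries where they do the work, as an engineer would, in place of code of your own. Each camera call takes 0.05 s, during which the arm holds its last target. There are 200 camera calls.

TASK

Stand the one large vial in the well of the turbidity meter's sample slide, right down on its floor. The slide has stuck in its loading position: push it in by its pull plate until it breaks free, then run it on gently into the hood until it rests against the end stop that is hidden inside, and leave it there with the vial upright in the well; do not ram the stop, and leave the other things where they are.

Things in the scene. Friction and masses are not known exactly. Their poses are not given: they have to be found in the camera images.
- meter: bench turbidity meter, fixed: grey base plate 320 x 136 mm with two guide rods at the robot's end and a white hood (140 deep, 136 wide, 137 mm high with the black display panel on top) at the far end. Origin on the worktop under the middle of the hood's front face; x points into the hood, along the slide's travel, z up. The base reaches from x = -175 to +145 mm.
- slide (a joint): travel of the sample slide into the hood (m): 0 in the loading position, where it now sticks. It takes 8 to 18 N to break it free; it gives within 4 mm and then runs at 2 to 4 N. It meets the end stop somewhere between 70 and 110 mm, different each time: a rubber buffer (about 3 N per mm) fixed inside the hood, out of sight; more than 15 N on it is ramming.
- slide_pull (a point): middle of the top edge of the slide's pull plate, a black upright plate at its near end, 12 mm thick along the travel, 44 mm wide, 33 to 85 mm above the worktop; axes as the meter's. Free space above, before and behind it; behind it the slide's tongue is 39 mm high (46 for the first 20 mm). In front of it lie the base plate, 20 mm high, and the rods' ends, 36 mm high, 35 mm either side.
- slide_well (a point): middle of the floor of the vial well, a round hole 38 mm wide and 23 mm deep in a black block 56 x 56 mm on the slide, 95 mm behind the pull plate; the floor is 40 mm and the block's top 63 mm above the worktop; axes as the meter's
- meter_port (a point): middle of the upper edge of the hood's front opening, which is 108 mm wide and 118 mm high above the worktop
- big_vial: the one large reagent vial (dark, screw cap): body 34 mm across up to 56 mm, cap 26 mm across up to 70 mm; 50 g; origin in the middle of its underside, z up along it; stands on the worktop to the right of the meter
- small_vial_a: small vial, 18 mm across, 40 mm high, to be left standing; origin under its middle
- small_vial_b: small vial, 18 mm across, 40 mm high, to be left standing; origin under its middle
- assay_plate: 96-well plate 86 x 128 x 15 mm lying on the worktop, to be left alone; origin under its middle
- timer: digital timer 38 x 68 x 54 mm, to be left alone; origin under its middle
- pen: marker pen 131 mm long, 12 mm thick, lying on the worktop left of the meter, to be left alone; origin under its middle

How it is judged (in metres and radians):
On the way, in this order (a step that is already met when the one before it is completed fails the run):
1. the large vial stands on the floor of the well, let go, with the slide still in its loading position (horizontal distance between big_vial and slide_well below 0.0035 m and z of big_vial in the frame of slide_well below 0.002 m and angle between big_vial's own z axis and vertical below 0.1 rad and contact force between the fingers and big_vial below 0.05 N and value of joint slide below 0.006 m), for 0.2 s.
2. the slide has broken free and moves in with the vial in its well (horizontal distance between big_vial and slide_well below 0.0035 m and z of big_vial in the frame of slide_well below 0.002 m and angle between big_vial's own z axis and vertical below 0.1 rad and value of joint slide above 0.02 m), for 0.05 s.
At the end, for the whole second after the job is handed in: The slide rests against the buffer of the end stop (gap under 1.8 mm), at rest; the large vial stands upright on the floor of the well (within 3.5 mm of its middle, 2 mm of the floor), let go (distance between slide_nose and buffer_face below 0.0078 m and horizontal distance between big_vial and slide_well below 0.0035 m and z of big_vial in the frame of slide_well below 0.002 m and angle between big_vial's own z axis and vertical below 0.1 rad and contact force between the fingers and big_vial below 0.05 N and velocity of joint slide between -0.003 and 0.003 m/s and linear speed of big_vial below 0.005 m/s); the robot touches nothing.
It fails at once if the end stop is rammed (more than 15 N) (contact force between slide_nose and buffer_face above 15 N).
It fails at once if the large vial is tipped over (angle between big_vial's own z axis and vertical above 0.6 rad).
It fails at once if a small vial, the plate, the timer or the pen is shoved more than 20 mm (distance of any of small_vial_a, small_vial_b, assay_plate, timer, pen from where it was at the start of the episode above 0.02 m).
It also fails if it takes over 72 s, if anything falls off the work surface, if the arm or the gripper's body presses on something with over 40 N, if the wrist force passes 120 N, or if a joint passes its speed limit or range.

## Working session

There is one attempt and no reset: what is moved stays moved. The work goes in short steps, Python scripts to look and compute and a tool call to move; the robot and the scene stay as the last step left them, time stands still between calls to the robot, and variables do not carry over. Pictures are saved under pics/ and viewed, at most 10 in all, crops included, and the job is handed in when it is done.

Besides the shell and the picture viewer there is one more tool, called after "Call:" as name(argument=value, ...) on one line, values as JSON. arm_command: Moves the arm, as the interface text tells. Its arguments: {"type":"object","properties":{"series":{"type":"array"},"grip_force":{"type":"number"}},"required":["series"]}

```bash
mkdir -p pics; cat > h.py <<'E'
import numpy as np,cv2
from bench import r
from scipy.spatial.transform import Rotation as R
def snap(n,f):
    s=r.observe(); d=r.snapshot(n); cv2.imwrite('pics/'+f,d['pixels'])
    K=np.array(d['intrinsics'])
    if 'pose' in d: T=np.array(d['pose'])
    else:
        W=np.eye(4);W[:3,:3]=R.from_quat(s['tcp_rot']).as_matrix();W[:3,3]=s['ee_pos'];T=W@np.array(d['T_tool_cam'])
    np.savez('pics/'+f+'.npz',K=K,T=T); return d
def px(f,u,v,z):
    a=np.load('pics/'+f+'.npz');K,T=a['K'],a['T']
    d=T[:3,:3]@np.linalg.solve(K,[u,v,1.]);o=T[:3,3];return o+d*(z-o[2])/d[2]
def proj(f,p):
    a=np.load('pics/'+f+'.npz');c=np.linalg.inv(a['T'])@np.append(p,1);u=a['K']@c[:3];return u[:2]/u[2]
E
python3 - <<'E'
from h import *
for n in('top','scene'):snap(n,n+'.png')
s=r.observe()
for k in s:print(k,np.round(s[k],3))
print(np.load('pics/top.png.npz')['T'].round(2),np.load('pics/top.png.npz')['K'])
print(R.from_quat(s['tcp_rot']).as_matrix().round(3))
E
```

```text
time_s 0.1
q [-1.267  0.435  0.025  1.574 -0.012  1.134 -0.075]
qd [-0.002 -0.003  0.001 -0.001  0.001  0.     0.002]
joint_efforts [ 3.0000e-03 -6.6912e+01  9.8800e-01 -3.1514e+01 -6.0000e-02  3.8000e-02
  0.0000e+00]
ee_pos [247.185 573.654 291.538]
tcp_rot [ 0.202  0.979 -0.001 -0.   ]
ft_force [ 0.095  0.622 -0.533]
torque [ 0.017  0.014 -0.017]
grasp_force 0.0
finger_gap 91.511
[[ 2.00000e-02 -1.00000e+00  6.00000e-02  4.60640e+02]
 [-1.00000e+00 -2.00000e-02  2.00000e-02 -4.11000e+01]
 [-1.00000e-02 -6.00000e-02 -1.00000e+00  1.57131e+03]
 [ 0.00000e+00  0.00000e+00  0.00000e+00  1.00000e+00]] [[485.36679923   0.         323.05209975]
 [  0.         485.36679923 202.89506813]
 [  0.           0.           1.        ]]
[[-0.918  0.396 -0.   ]
 [ 0.396  0.918 -0.001]
 [-0.    -0.001 -1.   ]]
```

View pics/top.png

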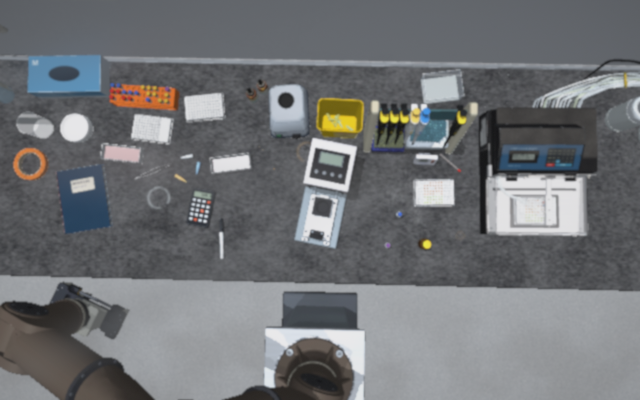

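View pics/scene.png

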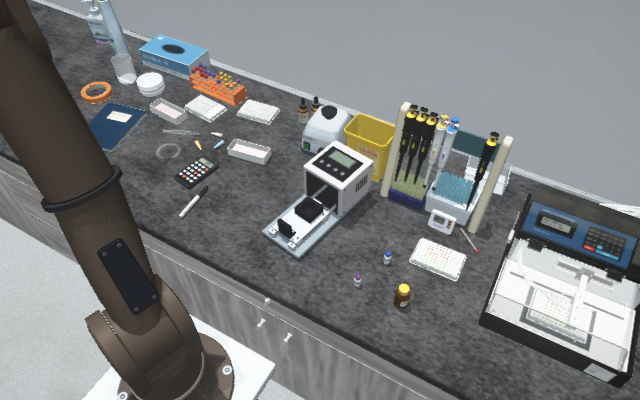

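Top view: the meter is at about (325,195), its hood towards the top. The large vial with the yellow cap is at (427,244), and the small vials are at (387,245) and (399,213). Next, an enlarged crop.

```bash
python3 - <<'E'
from h import *
i=cv2.imread('pics/top.png')[130:260,285:445]
cv2.imwrite('pics/c1.png',cv2.resize(i,None,fx=4.6,fy=4.6,interpolation=cv2.INTER_CUBIC))
print(px('top.png',427,244,70),px('top.png',387,245,40),px('top.png',399,213,40),px('top.png',322,206,63))
E
```

```text
[ 427.08986049 -340.73829772   70.        ] [ 420.25596469 -221.59521669   40.        ] [ 521.62169774 -257.67674672   40.        ] [536.91372616 -15.04172764  63.        ]
```

View pics/c1.png

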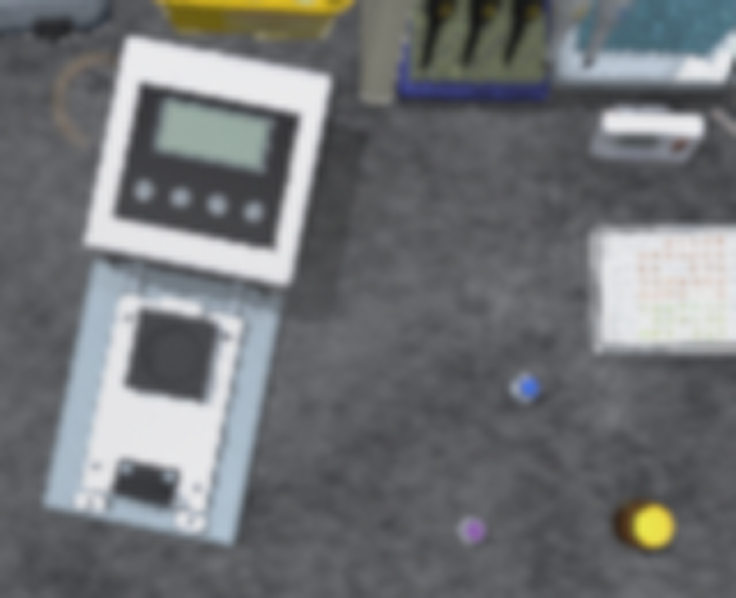

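```bash
python3 - <<'E'
from h import *
g=lambda u,v,z:px('top.png',285+u/4.6-.4,130+v/4.6-.4,z)
pts=dict(bl=g(43,508,20),br=g(234,545,20),hfl=g(86,243,137),hfr=g(290,284,137),hbl=g(125,36,137),hbr=g(331,77,137),blk=g(171,355,63),pull=g(147,483,85),vial=g(654,526,70),sa=g(527,388,40),sb=g(474,530,40))
for k,v in pts.items():print(k,v.round(1))
a=lambda p,q:np.degrees(np.arctan2(*(q-p)[1::-1]))
print(a(pts['br'],pts['bl'])-90,a(pts['hfr'],pts['hfl'])-90,a(pts['hfl'],pts['hbl']),a(pts['hfr'],pts['hbr']),a(pts['pull'],pts['blk']))
n=np.linalg.norm
print(n(pts['br']-pts['bl']),n(pts['hfr']-pts['hfl']),n(pts['hfl']-pts['hbl']),n((pts['pull']-pts['blk'])[:2]))
E
```

```text
bl [428.3  72.6  20. ]
br [406.  -60.4  20. ]
hfl [601.9  40.9 137. ]
hfr [578.4 -91.2 137. ]
hbl [737.3  19.1 137. ]
hbr [ 713.4 -114.9  137. ]
blk [534.5 -14.4  63. ]
pull [447.9  -0.9  85. ]
vial [ 427.2 -340.    70. ]
sa [ 518.6 -258.2   40. ]
sb [ 420.9 -223.6   40. ]
-9.535447024964569 -10.105627750061814 -9.140738750825152 -9.95923253245449 -8.870218538689345
134.83258474789238 134.19836958487565 137.10611489721754 87.62683749260096
```

Call:
arm_command(series=[{"fingers":1,"xyz":[-0.25,-0.1,0],"twist":0},{"fingers":1,"xyz":[-0.5,-0.3,0],"twist":0},{"fingers":1,"xyz":[-0.7,-0.5,0],"twist":0},{"fingers":1,"xyz":[-0.9,-0.7,0],"twist":0},{"fingers":1,"xyz":[-1,-0.9,0],"twist":0}])

```text
time_s: 0.52
ee_pos: [333.6, 388.4, 291.8]
tcp_rot: [0.203, 0.979, -0.0, 0.0]
ft_force: [1.3, 0.0, -0.0]
finger_gap: 92.2
grasp_force: 0.0
```

Call:
arm_command(series=[{"fingers":1,"xyz":[-0.2,-0.2,0],"twist":-0.1},{"fingers":1,"xyz":[-0.4,-0.4,0],"twist":-0.3},{"fingers":1,"xyz":[-0.55,-0.6,0],"twist":-0.456},{"fingers":1,"xyz":[-0.65,-0.8,0],"twist":-0.456},{"fingers":1,"xyz":[-0.75,-1,0],"twist":-0.456}])

```text
time_s: 0.93
ee_pos: [375.7, 206.1, 292.0]
tcp_rot: [0.084, 0.996, -0.0, -0.0]
ft_force: [0.5, -0.1, 1.5]
finger_gap: 92.0
grasp_force: 0.0
```

```bash
cat >> h.py <<'E'
def rel(x,y,z):
    s=r.observe();M=R.from_quat(s['tcp_rot']).as_matrix()
    d=M.T@(np.array([x,y,z])-s['ee_pos']);print('pos',np.round(s['ee_pos'],1),'yaw y',np.degrees(np.arctan2(M[1,1],M[0,1])).round(2),'shift',d.round(1),'norm',(d/150).round(3));print(s['ft_force'],s['time_s'])
E
python3 -c "
from h import *
rel(427,-340,250)"
```

```text
pos [375.7 206.1 292. ] yaw y 80.32 shift [-142.4 -529.7   42.1] norm [-0.95  -3.531  0.281]
[ 0.51360348 -0.14800787  1.50673423] 0.9333
```

Call:
arm_command(series=[{"fingers":1,"xyz":[-0.1,-0.2,0],"twist":0},{"fingers":1,"xyz":[-0.2,-0.4,0],"twist":0},{"fingers":1,"xyz":[-0.2,-0.6,0],"twist":0},{"fingers":1,"xyz":[-0.25,-0.8,0],"twist":0},{"fingers":1,"xyz":[-0.3,-1,0],"twist":0}])

```text
time_s: 1.35
ee_pos: [394.3, 51.4, 292.1]
tcp_rot: [0.084, 0.996, 0.0, -0.0]
ft_force: [0.7, -1.0, -0.5]
finger_gap: 91.7
grasp_force: 0.0
```

Call:
arm_command(series=[{"fingers":1,"xyz":[-0.1,-0.2,0],"twist":0},{"fingers":1,"xyz":[-0.2,-0.4,0],"twist":0},{"fingers":1,"xyz":[-0.2,-0.6,0],"twist":0},{"fingers":1,"xyz":[-0.25,-0.8,0],"twist":0},{"fingers":1,"xyz":[-0.3,-1,0],"twist":0}])

```text
time_s: 1.77
ee_pos: [413.5, -103.9, 292.1]
tcp_rot: [0.084, 0.996, 0.0, -0.0]
ft_force: [1.0, 0.4, -0.4]
finger_gap: 91.7
grasp_force: 0.0
```

Call:
arm_command(series=[{"fingers":1,"xyz":[-0.1,-0.2,0],"twist":0},{"fingers":1,"xyz":[-0.2,-0.4,0],"twist":0},{"fingers":1,"xyz":[-0.25,-0.6,0],"twist":0},{"fingers":1,"xyz":[-0.3,-0.8,0],"twist":0},{"fingers":1,"xyz":[-0.35,-1,0],"twist":0}])

```text
time_s: 2.18
ee_pos: [440.6, -260.5, 292.0]
tcp_rot: [0.084, 0.996, 0.0, -0.0]
ft_force: [0.5, 0.9, -0.8]
finger_gap: 92.2
grasp_force: 0.0
```

```bash
python3 -c "
from h import *
snap('wrist','w1.png')
rel(427,-340,250);print(proj('w1.png',[427,-340,70]),np.load('pics/w1.png.npz')['T'].round(2))"
```

```text
pos [ 440.1 -266.7  292.5] yaw y 80.09 shift [  0.3 -74.3  42.8] norm [ 0.002 -0.495  0.285]
[ 1.03034561 -5.06755134  1.63742991] 2.2333
[246.33965186 183.60234488] [[ 1.7000e-01  9.5000e-01  2.7000e-01  3.6671e+02]
 [ 9.9000e-01 -1.6000e-01 -5.0000e-02 -2.4793e+02]
 [-0.0000e+00  2.8000e-01 -9.6000e-01  3.8452e+02]
 [ 0.0000e+00  0.0000e+00  0.0000e+00  1.0000e+00]]
```

View pics/w1.png

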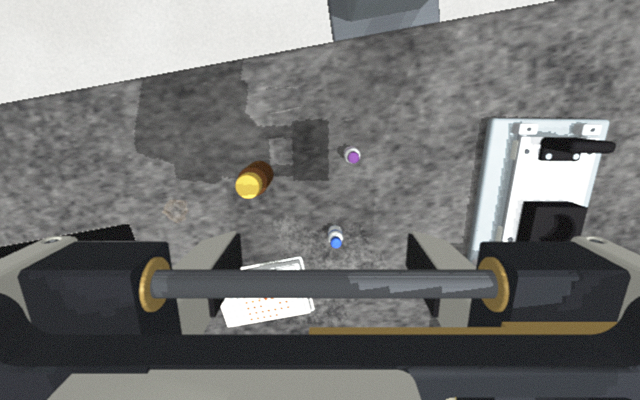

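Cap centre is at about (247,187), within 3 px of the prediction. Moving over it and lower.

Call:
arm_command(series=[{"fingers":1,"xyz":[0,-0.15,0.1],"twist":0},{"fingers":1,"xyz":[0,-0.3,0.2],"twist":0},{"fingers":1,"xyz":[0,-0.46,0.3],"twist":0},{"fingers":1,"xyz":[0,-0.46,0.3],"twist":0},{"fingers":1,"xyz":[0,-0.46,0.3],"twist":0}])

```text
time_s: 2.65
ee_pos: [428.1, -327.8, 246.2]
tcp_rot: [0.085, 0.996, 0.0, -0.001]
ft_force: [0.2, 0.1, -0.9]
finger_gap: 91.9
grasp_force: 0.0
```

```bash
python3 -c "
from h import *
d=snap('wrist','w2.png')
rel(427,-340,250);print(proj('w2.png',[427,-340,70]))
i=d['pixels'];h=cv2.cvtColor(i,cv2.COLOR_BGR2HSV)
m=cv2.inRange(h,(22,120,120),(34,255,255));n,l,s,c=cv2.connectedComponentsWithStats(m);print(s,c)"
```

```text
pos [ 429.  -326.8  246.9] yaw y 80.31 shift [ -0.2 -13.3  -3.1] norm [-0.002 -0.089 -0.021]
[ 0.52794234 -0.68059678  0.04795647] 2.7
[310.20820204 196.89856308]
[[     0      0    640    400 255166]
 [   297    183     29     31    644]
 [   311    190      2      2      3]
 [   156    258      1      1      1]
 [   491    259      1      1      1]
 [   150    260      2      2      2]
 [   148    263      1      1      1]
 [   153    262      1      1      1]
 [   166    263      1      1      1]
 [   496    262      1      1      1]
 [   498    262      1      1      1]
 [   497    264      1      1      1]
 [   149    268      1      1      1]
 [   486    268      1      1      1]
 [   504    271      1      1      1]
 [   148    272      2      1      2]
 [   144    274      2      1      2]
 [   150    275      1      1      1]
 [   500    274      1      1      1]
 [   142    277      1      1      1]
 [   147    276      1      1      1]
 [   147    287      2      2      2]
 [   139    292      1      1      1]
 [   141    296      1      1      1]
 [   505    296      1   
[... 8615 characters left out ...]
  ]
 [359.5        333.        ]
 [372.         333.        ]
 [376.         333.        ]
 [387.         333.        ]
 [389.         333.        ]
 [413.         332.66666667]
 [437.5        332.5       ]
 [442.         333.        ]
 [457.         333.        ]
 [459.         333.        ]
 [464.         333.        ]
 [467.         333.        ]
 [481.         333.        ]
 [489.         333.        ]
 [498.         333.        ]
 [502.         333.        ]
 [506.         333.        ]
 [532.         333.        ]
 [539.         333.        ]
 [553.         333.        ]
 [561.         333.        ]
 [568.         332.5       ]
 [592.         333.        ]
 [594.         332.        ]]
```

View pics/w2.png

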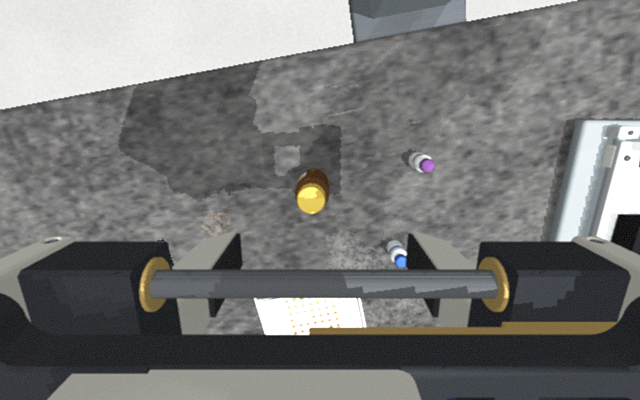

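Cap at (311.5,198), predicted (310,197): vial at about (428,-339). Centring and lowering.

Call:
arm_command(series=[{"fingers":1,"xyz":[-0.006,-0.081,0.15],"twist":0},{"fingers":1,"xyz":[-0.006,-0.081,0.4],"twist":0},{"fingers":1,"xyz":[-0.006,-0.081,0.65],"twist":0},{"fingers":1,"xyz":[-0.006,-0.081,0.9],"twist":0},{"fingers":1,"xyz":[-0.006,-0.081,1],"twist":0}])

```text
time_s: 3.12
ee_pos: [427.7, -336.3, 93.8]
tcp_rot: [0.083, 0.997, 0.001, -0.002]
ft_force: [-0.3, 1.7, 0.4]
finger_gap: 91.9
grasp_force: 0.0
```

Call:
arm_command(series=[{"fingers":0.6,"xyz":[0,0,0],"twist":0},{"fingers":0.45,"xyz":[0,0,0],"twist":0},{"fingers":0.42,"xyz":[0,0,0],"twist":0},{"fingers":0.4,"xyz":[0,0,0],"twist":0},{"fingers":0.4,"xyz":[0,0,0],"twist":0}], grip_force=10)

```text
time_s: 3.53
ee_pos: [429.1, -339.6, 98.8]
tcp_rot: [0.084, 0.996, -0.001, 0.001]
ft_force: [-0.3, 0.7, 0.2]
finger_gap: 63.4
grasp_force: 0.0
```

Call:
arm_command(series=[{"fingers":0.4,"xyz":[0,0,0.027],"twist":0},{"fingers":0.3,"xyz":[0,0,0.027],"twist":0},{"fingers":0.2,"xyz":[0,0,0.027],"twist":0},{"fingers":0.2,"xyz":[0,0,0.027],"twist":0},{"fingers":0.2,"xyz":[0,0,0.027],"twist":0}], grip_force=10)

```text
time_s: 3.95
ee_pos: [428.1, -339.3, 93.2]
tcp_rot: [0.084, 0.996, 0.0, -0.0]
ft_force: [-0.1, 0.4, 0.6]
finger_gap: 34.0
grasp_force: 10.0
```

Call:
arm_command(series=[{"fingers":0.2,"xyz":[0,0,0],"twist":0},{"fingers":0.2,"xyz":[0,0,0],"twist":0},{"fingers":0.2,"xyz":[0,0,0],"twist":0},{"fingers":0.2,"xyz":[0,0,0],"twist":0},{"fingers":0.2,"xyz":[0,0,0],"twist":0}])

```text
time_s: 4.37
ee_pos: [428.1, -339.3, 93.2]
tcp_rot: [0.084, 0.996, 0.0, 0.0]
ft_force: [0.1, 0.4, 1.0]
finger_gap: 33.7
grasp_force: 10.0
```

```bash
python3 -c "
from h import *
s=r.observe();print(s['finger_gap'],s['grasp_force']);rel(427.9,-339,95)"
```

```text
33.665009921956205 9.999628812074661
pos [ 428.1 -339.3   93.2] yaw y 80.36 shift [ 0.2  0.3 -1.8] norm [ 0.001  0.002 -0.012]
[0.06757946 0.36735761 1.04959466] 4.3667
```

Call:
arm_command(series=[{"fingers":0.2,"xyz":[0,0,-0.1],"twist":0},{"fingers":0.2,"xyz":[0,0,-0.3],"twist":0},{"fingers":0.2,"xyz":[0,0,-0.55],"twist":0},{"fingers":0.2,"xyz":[0,0,-0.8],"twist":0},{"fingers":0.2,"xyz":[0,0,-0.95],"twist":0}])

```text
time_s: 4.78
ee_pos: [428.4, -340.1, 239.0]
tcp_rot: [0.084, 0.996, -0.001, 0.001]
ft_force: [0.1, -0.8, -0.2]
finger_gap: 33.8
grasp_force: 10.0
```

Call:
arm_command(series=[{"fingers":0.2,"xyz":[-0.03,0.1,-0.05],"twist":0},{"fingers":0.2,"xyz":[-0.06,0.25,-0.1],"twist":0},{"fingers":0.2,"xyz":[-0.1,0.4,-0.1],"twist":0},{"fingers":0.2,"xyz":[-0.14,0.6,-0.1],"twist":0},{"fingers":0.2,"xyz":[-0.17,0.8,-0.1],"twist":0}])

```text
time_s: 5.2
ee_pos: [473.6, -224.4, 250.9]
tcp_rot: [0.085, 0.996, -0.0, 0.0]
ft_force: [1.4, 0.9, -0.3]
finger_gap: 33.7
grasp_force: 10.0
```

Call:
arm_command(series=[{"fingers":0.2,"xyz":[-0.05,0.2,0],"twist":0},{"fingers":0.2,"xyz":[-0.09,0.4,0],"twist":0},{"fingers":0.2,"xyz":[-0.13,0.58,0],"twist":0},{"fingers":0.2,"xyz":[-0.17,0.68,0],"twist":0},{"fingers":0.2,"xyz":[-0.17,0.72,0],"twist":0}])

```text
time_s: 5.62
ee_pos: [517.9, -119.8, 250.4]
tcp_rot: [0.082, 0.997, 0.0, 0.0]
ft_force: [-1.0, -0.1, -0.2]
finger_gap: 33.4
grasp_force: 10.0
```

Call:
arm_command(series=[{"fingers":0.2,"xyz":[0,0,0],"twist":0},{"fingers":0.2,"xyz":[0,0,0],"twist":0},{"fingers":0.2,"xyz":[0,0,0],"twist":0},{"fingers":0.2,"xyz":[0,0,0],"twist":0},{"fingers":0.2,"xyz":[0,0,0],"twist":0}])

```text
time_s: 6.03
ee_pos: [516.1, -124.3, 250.8]
tcp_rot: [0.085, 0.996, -0.0, 0.0]
ft_force: [0.0, 0.2, -0.8]
finger_gap: 33.9
grasp_force: 10.0
```

```bash
python3 -c "
from h import *
d=snap('wrist','w3.png')
rel(534.5,-14.4,243);print(proj('w3.png',[534.5,-14.4,63]))"
```

```text
pos [ 516.2 -124.   250.8] yaw y 80.27 shift [  0.5 111.2   7.8] norm [0.003 0.741 0.052]
[ 0.43221076 -0.37892953 -0.67271562] 6.0833
[443.11169509 191.59896145]
```

View pics/w3.png

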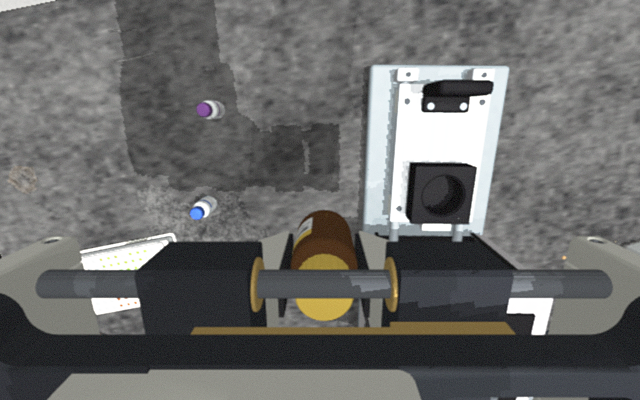

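The block is at about (441,192), with the pull plate at (458,92). The held vial's cap is partly hidden by the rod at (327,288). Cropping to the well.

```bash
python3 -c "
from h import *
i=cv2.imread('pics/w3.png')[60:250,270:520]
i=cv2.convertScaleAbs(i,alpha=1.7,beta=25)
cv2.imwrite('pics/c3.png',cv2.resize(i,None,fx=3.2,fy=3.1,interpolation=cv2.INTER_CUBIC))
s=np.array([516.2,-124.0,0]);print(proj('w3.png',s+[0,0,250.8-23.2]))"
```

```text
[324.4560021  292.33766907]
```

View pics/c3.png

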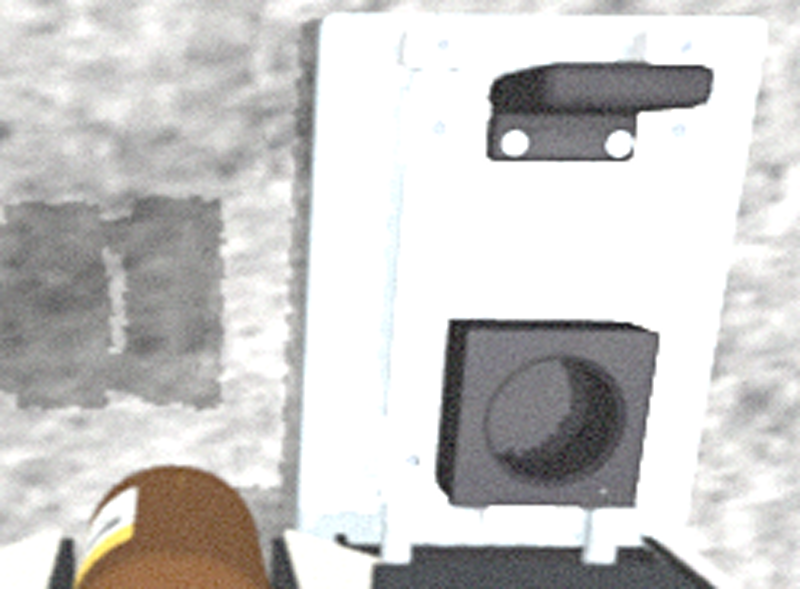

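```bash
python3 -c "
from h import *
f='w3.png'
P=lambda u,v,z:px(f,270+u/3.2-.35,60+v/3.1-.35,z).round(1)
w=P(556,418.5,63);print('well',w,P(552.5,418,63))
print('corners',P(466,326,63),P(658,334,63),P(634,506,63),P(452,505,63))
print('plate near edge',P(548,65,85),P(712,65,85),P(712,105,85),P(548,112,85))
i=cv2.imread('pics/w3.png');m=cv2.inRange(cv2.cvtColor(i,cv2.COLOR_BGR2HSV),(20,110,90),(34,255,255))[252:325,290:365]
y,x=np.nonzero(m);print('cap',x.min()+290,x.max()+290,y.min()+252,y.max()+252)
t=np.array([516.2,-124,227.6])
for a in (0,90,180,270):
  c=np.radians(a);print(a,proj(f,t+13*np.array([np.cos(c),np.sin(c),0])).round(1))
rel(w[0],w[1],243)"
```

```text
well [537.5 -14.3  63. ] [537.2 -15.3  63. ]
corners [504.8 -37.8  63. ] [516.5  16.   63. ] [569.8   7.   63. ] [560.2 -46.9  63. ]
plate near edge [437.  -17.9  85. ] [443.8  21.5  85. ] [453.5  21.3  85. ] [448.3 -18.7  85. ]
cap 296 353 253 320
0 [329.5 318. ]
90 [354.7 287.8]
180 [319.1 265.2]
270 [294.5 296.9]
pos [ 516.2 -124.   250.8] yaw y 80.27 shift [ -2.5 111.8   7.8] norm [-0.016  0.745  0.052]
[ 0.43221076 -0.37892953 -0.67271562] 6.0833
```

Call:
arm_command(series=[{"fingers":0.2,"xyz":[0,0.15,0],"twist":0},{"fingers":0.2,"xyz":[-0.005,0.4,0],"twist":0},{"fingers":0.2,"xyz":[-0.01,0.6,0],"twist":0},{"fingers":0.2,"xyz":[-0.015,0.741,0.1],"twist":0},{"fingers":0.2,"xyz":[-0.015,0.741,0.25],"twist":0}])

```text
time_s: 6.5
ee_pos: [539.6, -8.5, 214.2]
tcp_rot: [0.081, 0.997, 0.002, 0.002]
ft_force: [0.5, 0.5, 0.1]
finger_gap: 33.7
grasp_force: 10.0
```

Call:
arm_command(series=[{"fingers":0.2,"xyz":[0,0,0.1],"twist":0},{"fingers":0.2,"xyz":[0,0,0.2],"twist":0},{"fingers":0.2,"xyz":[0,0,0.3],"twist":0},{"fingers":0.2,"xyz":[0,0,0.3],"twist":0},{"fingers":0.2,"xyz":[0,0,0.3],"twist":0}])

```text
time_s: 6.92
ee_pos: [537.0, -14.3, 167.9]
tcp_rot: [0.084, 0.996, -0.0, -0.001]
ft_force: [0.1, 0.4, -0.0]
finger_gap: 33.6
grasp_force: 10.0
```

Call:
arm_command(series=[{"fingers":0.2,"xyz":[0,0,0],"twist":0},{"fingers":0.2,"xyz":[0,0,0],"twist":0},{"fingers":0.2,"xyz":[0,0,0],"twist":0},{"fingers":0.2,"xyz":[0,0,0],"twist":0},{"fingers":0.2,"xyz":[0,0,0],"twist":0}])

```text
time_s: 7.33
ee_pos: [537.5, -13.8, 168.7]
tcp_rot: [0.084, 0.996, 0.0, 0.0]
ft_force: [-0.1, 0.1, -0.5]
finger_gap: 33.9
grasp_force: 10.0
```

```bash
python3 -c "
from h import *
d=snap('scene','s2.png');f='s2.png'
rel(537.3,-14.9,158)
u=proj(f,[537,-15,80]);x,y=u.astype(int);print(u)
cv2.imwrite('pics/c4.png',cv2.resize(d['pixels'][y-60:y+50,x-80:x+80],None,fx=5,fy=5,interpolation=cv2.INTER_CUBIC))
d=snap('wrist','w4.png')"
```

```text
pos [537.5 -13.8 168.5] yaw y 80.37 shift [-0.  -1.2 10.5] norm [-0.    -0.008  0.07 ]
[-0.79114199 -0.34121313 -0.7631256 ] 7.3833
[308.22920868 202.74624912]
```

View pics/w4.png

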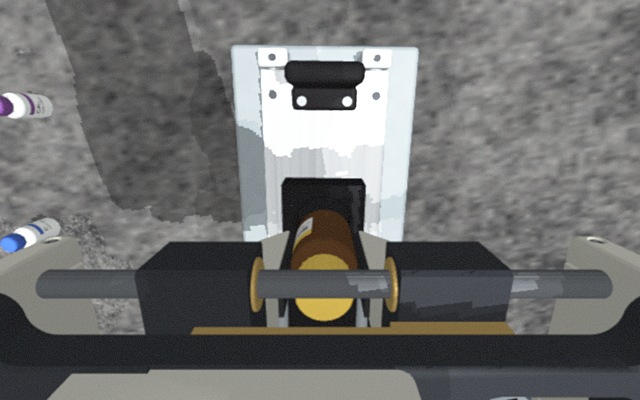

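Call:
arm_command(series=[{"fingers":0.2,"xyz":[0,-0.006,0.03],"twist":0},{"fingers":0.2,"xyz":[0,-0.006,0.06],"twist":0},{"fingers":0.2,"xyz":[0,-0.006,0.09],"twist":0},{"fingers":0.2,"xyz":[0,-0.006,0.12],"twist":0},{"fingers":0.2,"xyz":[0,-0.006,0.12],"twist":0}])

```text
time_s: 7.85
ee_pos: [536.6, -14.7, 149.0]
tcp_rot: [0.084, 0.996, -0.0, -0.001]
ft_force: [-0.4, -0.1, 0.2]
finger_gap: 33.9
grasp_force: 10.0
```

```bash
python3 -c "
from h import *
print(proj('w4.png',[509.7,-10.1,63]),'seen near edge (324,179)')
rel(537.3,-14.9,133.2)"
```

```text
[322.13050582 183.17149574] seen near edge (324,179)
pos [536.6 -14.7 149. ] yaw y 80.37 shift [-0.8 -0.1 15.8] norm [-0.005 -0.001  0.105]
[-0.38779623 -0.10562015  0.16989665] 7.85
```

No force with the vial bottom 7 mm below the rim, so it is in the well. Going on down.

Call:
arm_command(series=[{"fingers":0.2,"xyz":[0,0,0.03],"twist":0},{"fingers":0.2,"xyz":[0,0,0.06],"twist":0},{"fingers":0.2,"xyz":[0,0,0.085],"twist":0},{"fingers":0.2,"xyz":[0,0,0.1],"twist":0},{"fingers":0.2,"xyz":[0,0,0.1],"twist":0}])

```text
time_s: 8.27
ee_pos: [536.9, -14.7, 134.6]
tcp_rot: [0.084, 0.996, -0.0, -0.0]
ft_force: [0.1, -0.1, -1.0]
finger_gap: 33.6
grasp_force: 10.0
```

```bash
python3 -c "
from h import *
rel(537.3,-14.9,133.2)"
```

```text
pos [536.9 -14.7 134.6] yaw y 80.37 shift [-0.4 -0.1  1.4] norm [-0.003 -0.001  0.009]
[ 0.12891061 -0.05369005 -0.95565544] 8.2667
```

Lower 1.2 mm more, then open a little: 60 mm gap, fingers well above the block.

Call:
arm_command(series=[{"fingers":0.2,"xyz":[0,0,0.004],"twist":0},{"fingers":0.2,"xyz":[0,0,0.008],"twist":0},{"fingers":0.2,"xyz":[0,0,0.008],"twist":0},{"fingers":0.2,"xyz":[0,0,0.008],"twist":0},{"fingers":0.2,"xyz":[0,0,0.008],"twist":0}])

```text
time_s: 8.68
ee_pos: [537.3, -14.7, 134.1]
tcp_rot: [0.084, 0.996, 0.0, 0.0]
ft_force: [0.6, -0.4, -0.6]
finger_gap: 33.8
grasp_force: 10.0
```

Call:
arm_command(series=[{"fingers":0.42,"xyz":[0,0,0],"twist":0},{"fingers":0.5,"xyz":[0,0,0],"twist":0},{"fingers":0.6,"xyz":[0,0,0],"twist":0},{"fingers":0.7,"xyz":[0,0,0],"twist":0},{"fingers":0.7,"xyz":[0,0,0],"twist":0}])

```text
time_s: 9.1
ee_pos: [537.3, -14.7, 134.0]
tcp_rot: [0.084, 0.996, 0.0, 0.0]
ft_force: [-0.1, -0.3, 0.6]
finger_gap: 60.8
grasp_force: 0.0
```

Call:
arm_command(series=[{"fingers":0.7,"xyz":[0,0,0],"twist":0},{"fingers":0.7,"xyz":[0,0,-0.1],"twist":0},{"fingers":0.7,"xyz":[0,0,-0.25],"twist":0},{"fingers":0.7,"xyz":[0,0,-0.45],"twist":0},{"fingers":0.7,"xyz":[0,0,-0.6],"twist":0}])

```text
time_s: 9.52
ee_pos: [537.3, -14.9, 225.6]
tcp_rot: [0.084, 0.996, -0.0, 0.0]
ft_force: [0.6, 0.1, 0.1]
finger_gap: 64.2
grasp_force: 0.0
```

Call:
arm_command(series=[{"fingers":0.7,"xyz":[0.2,0,0],"twist":0},{"fingers":0.7,"xyz":[0.4,0,0],"twist":0},{"fingers":0.5,"xyz":[0.6,0,0],"twist":0},{"fingers":0.3,"xyz":[0.8,0,0],"twist":0},{"fingers":0,"xyz":[1,0,0],"twist":0}])

```text
time_s: 9.93
ee_pos: [387.9, 10.4, 223.9]
tcp_rot: [0.084, 0.996, 0.0, 0.0]
ft_force: [-0.4, 0.9, 0.5]
finger_gap: 48.6
grasp_force: 0.0
```

Call:
arm_command(series=[{"fingers":0,"xyz":[0,0,0],"twist":0},{"fingers":0,"xyz":[0,0,0],"twist":0},{"fingers":0,"xyz":[0,0,0],"twist":0},{"fingers":0,"xyz":[0,0,0],"twist":0},{"fingers":0,"xyz":[0,0,0],"twist":0}])

```text
time_s: 10.35
ee_pos: [390.3, 10.2, 224.1]
tcp_rot: [0.084, 0.996, -0.0, 0.0]
ft_force: [0.4, 0.1, 0.6]
finger_gap: 15.2
grasp_force: 0.0
```

```bash
python3 -c "
from h import *
d=snap('scene','s3.png');f='s3.png'
x,y=proj(f,[500,-10,80]).astype(int)
a=cv2.resize(d['pixels'][y-45:y+45,x-65:x+65],None,fx=6,fy=6,interpolation=cv2.INTER_CUBIC)
cv2.imwrite('pics/c5.png',a)
for p in ([537.4,-14.7,40],[537.4,-14.7,110],[446,1.5,85]):print((proj(f,p)-[x-65,y-45])*6)
rel(418,6.5,126)"
```

```text
[446.95784965 276.8859044 ]
[443.93013816 174.94035663]
[303.29453738 337.78378569]
pos [390.1  10.2 224. ] yaw y 80.33 shift [-28.1   1.1  98. ] norm [-0.187  0.007  0.653]
[ 0.5721896  -0.34415723 -0.332642  ] 10.4
```

View pics/c5.png

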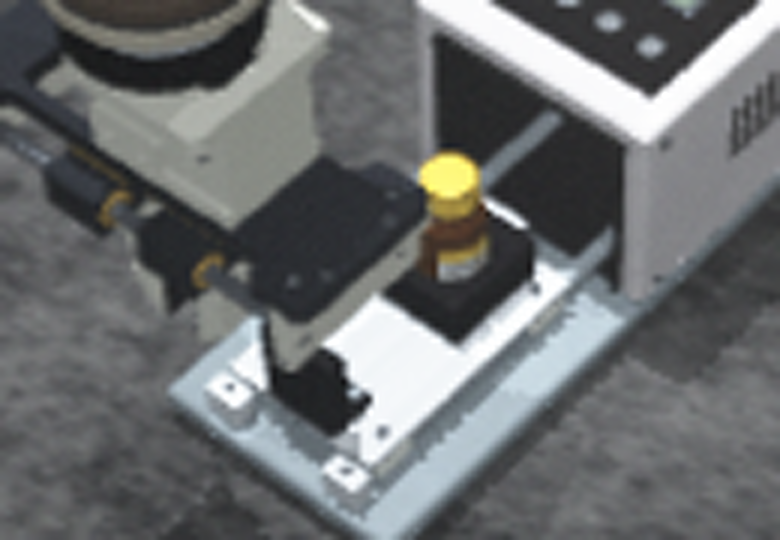

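Vial stands upright in the well: cap at (450,170) in the crop, (444,175) expected. Lowering the shut fingers in front of the pull plate.

Call:
arm_command(series=[{"fingers":0,"xyz":[0,0,0.1],"twist":0},{"fingers":0,"xyz":[0,0,0.3],"twist":0},{"fingers":0,"xyz":[0,0,0.5],"twist":0},{"fingers":0,"xyz":[0,0,0.65],"twist":0},{"fingers":0,"xyz":[0,0,0.68],"twist":0}])

```text
time_s: 10.82
ee_pos: [388.2, 9.9, 119.2]
tcp_rot: [0.084, 0.996, -0.001, -0.002]
ft_force: [-0.2, 0.9, 0.2]
finger_gap: 0.3
grasp_force: 0.0
```

Call:
arm_command(series=[{"fingers":0,"xyz":[-0.04,0,0],"twist":0},{"fingers":0,"xyz":[-0.08,0,0],"twist":0},{"fingers":0,"xyz":[-0.12,0,0],"twist":0},{"fingers":0,"xyz":[-0.16,0,0],"twist":0},{"fingers":0,"xyz":[-0.18,0,0],"twist":0}])

```text
time_s: 11.23
ee_pos: [418.0, 5.9, 123.1]
tcp_rot: [0.084, 0.996, 0.0, 0.002]
ft_force: [-0.8, 1.0, 0.9]
finger_gap: 0.6
grasp_force: 0.0
```

Call:
arm_command(series=[{"fingers":0,"xyz":[-0.01,0,0],"twist":0},{"fingers":0,"xyz":[-0.02,0,0],"twist":0},{"fingers":0,"xyz":[-0.03,0,0],"twist":0},{"fingers":0,"xyz":[-0.03,0,0],"twist":0},{"fingers":0,"xyz":[-0.03,0,0],"twist":0}])

```text
time_s: 11.65
ee_pos: [420.2, 5.2, 122.0]
tcp_rot: [0.084, 0.996, 0.0, -0.0]
ft_force: [-0.0, -0.5, -0.0]
finger_gap: 0.7
grasp_force: 0.0
```

Now stepping towards the plate, 2 mm a row at most.

Call:
arm_command(series=[{"fingers":0,"xyz":[-0.01,0,0],"twist":0},{"fingers":0,"xyz":[-0.02,0,0],"twist":0},{"fingers":0,"xyz":[-0.03,0,0],"twist":0},{"fingers":0,"xyz":[-0.04,0,0],"twist":0},{"fingers":0,"xyz":[-0.04,0,0],"twist":0}])

```text
time_s: 12.07
ee_pos: [426.7, 4.1, 122.0]
tcp_rot: [0.084, 0.996, -0.0, 0.0]
ft_force: [0.0, -0.3, -0.3]
finger_gap: 0.4
grasp_force: 0.0
```

Call:
arm_command(series=[{"fingers":0,"xyz":[-0.005,0,0],"twist":0},{"fingers":0,"xyz":[-0.01,0,0],"twist":0},{"fingers":0,"xyz":[-0.015,0,0],"twist":0},{"fingers":0,"xyz":[-0.02,0,0],"twist":0},{"fingers":0,"xyz":[-0.02,0,0],"twist":0}])

```text
time_s: 12.48
ee_pos: [428.4, 3.7, 121.8]
tcp_rot: [0.084, 0.996, 0.0, -0.001]
ft_force: [-4.6, 1.3, 2.5]
finger_gap: 0.4
grasp_force: 2.2
```

Call:
arm_command(series=[{"fingers":0,"xyz":[-0.005,0,0],"twist":0},{"fingers":0,"xyz":[-0.01,0,0],"twist":0},{"fingers":0,"xyz":[-0.015,0,0],"twist":0},{"fingers":0,"xyz":[-0.02,0,0],"twist":0},{"fingers":0,"xyz":[-0.02,0,0],"twist":0}])

```text
time_s: 12.9
ee_pos: [429.2, 3.5, 121.3]
tcp_rot: [0.084, 0.996, 0.0, -0.003]
ft_force: [-10.8, 3.3, 7.4]
finger_gap: 0.5
grasp_force: 5.5
```

Call:
arm_command(series=[{"fingers":0,"xyz":[-0.005,0,0],"twist":0},{"fingers":0,"xyz":[-0.01,0,0],"twist":0},{"fingers":0,"xyz":[-0.015,0,0],"twist":0},{"fingers":0,"xyz":[-0.015,0,0],"twist":0},{"fingers":0,"xyz":[-0.015,0,0],"twist":0}])

```text
time_s: 13.32
ee_pos: [433.5, 2.8, 121.6]
tcp_rot: [0.084, 0.996, -0.0, -0.001]
ft_force: [-3.2, 1.3, -2.7]
finger_gap: 0.5
grasp_force: 1.9
```

Broke free (3 N running). Running on gently to about 60 mm.

Call:
arm_command(series=[{"fingers":0,"xyz":[-0.015,0,0],"twist":0},{"fingers":0,"xyz":[-0.035,0,0],"twist":0},{"fingers":0,"xyz":[-0.055,0,0],"twist":0},{"fingers":0,"xyz":[-0.075,0,0],"twist":0},{"fingers":0,"xyz":[-0.095,0,0],"twist":0}])

```text
time_s: 13.73
ee_pos: [447.8, 0.2, 121.6]
tcp_rot: [0.084, 0.996, -0.0, -0.001]
ft_force: [-5.3, 0.2, -2.5]
finger_gap: 0.4
grasp_force: 2.7
```

Call:
arm_command(series=[{"fingers":0,"xyz":[-0.02,0,0],"twist":0},{"fingers":0,"xyz":[-0.04,0,0],"twist":0},{"fingers":0,"xyz":[-0.06,0,0],"twist":0},{"fingers":0,"xyz":[-0.08,0,0],"twist":0},{"fingers":0,"xyz":[-0.1,0,0],"twist":0}])

```text
time_s: 14.15
ee_pos: [462.6, -2.5, 121.6]
tcp_rot: [0.084, 0.996, -0.0, -0.001]
ft_force: [-5.4, -0.5, -2.8]
finger_gap: 0.3
grasp_force: 2.7
```

Call:
arm_command(series=[{"fingers":0,"xyz":[-0.02,0,0],"twist":0},{"fingers":0,"xyz":[-0.04,0,0],"twist":0},{"fingers":0,"xyz":[-0.06,0,0],"twist":0},{"fingers":0,"xyz":[-0.08,0,0],"twist":0},{"fingers":0,"xyz":[-0.1,0,0],"twist":0}])

```text
time_s: 14.57
ee_pos: [477.4, -5.1, 121.6]
tcp_rot: [0.084, 0.996, -0.0, -0.001]
ft_force: [-5.7, -0.4, -2.2]
finger_gap: 0.8
grasp_force: 2.7
```

Call:
arm_command(series=[{"fingers":0,"xyz":[-0.015,0,0],"twist":0},{"fingers":0,"xyz":[-0.03,0,0],"twist":0},{"fingers":0,"xyz":[-0.04,0,0],"twist":0},{"fingers":0,"xyz":[-0.05,0,0],"twist":0},{"fingers":0,"xyz":[-0.05,0,0],"twist":0}])

```text
time_s: 14.98
ee_pos: [485.9, -6.2, 122.0]
tcp_rot: [0.084, 0.996, -0.0, 0.0]
ft_force: [-3.7, -0.9, -1.3]
finger_gap: 0.3
grasp_force: 1.6
```

```bash
cat > t.py <<'E'
from h import *
s=r.observe();M=R.from_quat(s['tcp_rot']).as_matrix()
print('travel',-M[:,0]@(np.array(s['ee_pos'])-[428.3,3.7,122]),'push',M[:,0]@s['ft_force'],s['ee_pos'])
E
python3 t.py
```

```text
travel 58.40101752192588 push 3.539552627427607 [485.85415176  -6.21041036 121.97146792]
```

Call:
arm_command(series=[{"fingers":0,"xyz":[-0.013,0,0],"twist":0},{"fingers":0,"xyz":[-0.026,0,0],"twist":0},{"fingers":0,"xyz":[-0.04,0,0],"twist":0},{"fingers":0,"xyz":[-0.053,0,0],"twist":0},{"fingers":0,"xyz":[-0.06,0,0],"twist":0}])

```text
time_s: 15.4
ee_pos: [494.5, -7.6, 122.0]
tcp_rot: [0.084, 0.996, -0.0, 0.0]
ft_force: [-4.7, -1.9, -1.3]
finger_gap: 0.8
grasp_force: 1.9
```

Call:
arm_command(series=[{"fingers":0,"xyz":[-0.006,0,0],"twist":0},{"fingers":0,"xyz":[-0.012,0,0],"twist":0},{"fingers":0,"xyz":[-0.018,0,0],"twist":0},{"fingers":0,"xyz":[-0.024,0,0],"twist":0},{"fingers":0,"xyz":[-0.024,0,0],"twist":0}])

```text
time_s: 15.82
ee_pos: [498.3, -8.0, 122.1]
tcp_rot: [0.084, 0.996, 0.0, 0.0]
ft_force: [-3.5, -0.7, -0.8]
finger_gap: 0.5
grasp_force: 1.5
```

```bash
python3 t.py
```

```text
travel 70.946779743082 push 3.3692752434903017 [498.26795069  -8.04488642 122.08388953]
```

Call:
arm_command(series=[{"fingers":0,"xyz":[-0.006,0,0],"twist":0},{"fingers":0,"xyz":[-0.012,0,0],"twist":0},{"fingers":0,"xyz":[-0.018,0,0],"twist":0},{"fingers":0,"xyz":[-0.024,0,0],"twist":0},{"fingers":0,"xyz":[-0.024,0,0],"twist":0}])

```text
time_s: 16.23
ee_pos: [501.8, -8.7, 122.1]
tcp_rot: [0.084, 0.996, 0.0, 0.0]
ft_force: [-3.0, -1.9, 1.0]
finger_gap: 0.5
grasp_force: 1.4
```

Call:
arm_command(series=[{"fingers":0,"xyz":[-0.006,0,0],"twist":0},{"fingers":0,"xyz":[-0.012,0,0],"twist":0},{"fingers":0,"xyz":[-0.018,0,0],"twist":0},{"fingers":0,"xyz":[-0.024,0,0],"twist":0},{"fingers":0,"xyz":[-0.024,0,0],"twist":0}])

```text
time_s: 16.65
ee_pos: [505.3, -9.2, 122.0]
tcp_rot: [0.084, 0.996, 0.0, 0.0]
ft_force: [-3.1, -1.3, 1.5]
finger_gap: 0.6
grasp_force: 1.3
```

Call:
arm_command(series=[{"fingers":0,"xyz":[-0.006,0,0],"twist":0},{"fingers":0,"xyz":[-0.012,0,0],"twist":0},{"fingers":0,"xyz":[-0.018,0,0],"twist":0},{"fingers":0,"xyz":[-0.024,0,0],"twist":0},{"fingers":0,"xyz":[-0.024,0,0],"twist":0}])

```text
time_s: 17.07
ee_pos: [508.8, -9.8, 122.0]
tcp_rot: [0.084, 0.996, 0.0, 0.0]
ft_force: [-3.2, -0.3, 1.8]
finger_gap: 0.9
grasp_force: 1.4
```

Call:
arm_command(series=[{"fingers":0,"xyz":[-0.006,0,0],"twist":0},{"fingers":0,"xyz":[-0.012,0,0],"twist":0},{"fingers":0,"xyz":[-0.018,0,0],"twist":0},{"fingers":0,"xyz":[-0.024,0,0],"twist":0},{"fingers":0,"xyz":[-0.024,0,0],"twist":0}])

```text
time_s: 17.48
ee_pos: [512.4, -10.5, 122.0]
tcp_rot: [0.084, 0.996, 0.0, 0.0]
ft_force: [-3.3, -0.1, 0.1]
finger_gap: 0.2
grasp_force: 1.4
```

Call:
arm_command(series=[{"fingers":0,"xyz":[-0.006,0,0],"twist":0},{"fingers":0,"xyz":[-0.012,0,0],"twist":0},{"fingers":0,"xyz":[-0.018,0,0],"twist":0},{"fingers":0,"xyz":[-0.024,0,0],"twist":0},{"fingers":0,"xyz":[-0.024,0,0],"twist":0}])

```text
time_s: 17.9
ee_pos: [515.9, -11.1, 122.0]
tcp_rot: [0.084, 0.996, -0.0, 0.0]
ft_force: [-3.5, -1.2, 0.5]
finger_gap: 1.0
grasp_force: 1.4
```

Call:
arm_command(series=[{"fingers":0,"xyz":[-0.006,0,0],"twist":0},{"fingers":0,"xyz":[-0.012,0,0],"twist":0},{"fingers":0,"xyz":[-0.018,0,0],"twist":0},{"fingers":0,"xyz":[-0.024,0,0],"twist":0},{"fingers":0,"xyz":[-0.024,0,0],"twist":0}])

```text
time_s: 18.32
ee_pos: [518.1, -11.4, 121.8]
tcp_rot: [0.084, 0.996, 0.0, -0.001]
ft_force: [-7.2, -0.5, 5.4]
finger_gap: 0.5
grasp_force: 3.8
```

Force up to 7 N and the advance fell short: probably the buffer. Confirming with 1.5 mm more.

Call:
arm_command(series=[{"fingers":0,"xyz":[-0.004,0,0],"twist":0},{"fingers":0,"xyz":[-0.007,0,0],"twist":0},{"fingers":0,"xyz":[-0.01,0,0],"twist":0},{"fingers":0,"xyz":[-0.01,0,0],"twist":0},{"fingers":0,"xyz":[-0.01,0,0],"twist":0}])

```text
time_s: 18.73
ee_pos: [518.9, -11.5, 121.7]
tcp_rot: [0.084, 0.996, 0.0, -0.002]
ft_force: [-10.4, -0.4, 6.9]
finger_gap: 0.5
grasp_force: 4.9
```

Buffer confirmed (about 3–4 N per mm). Backing off slowly, then raising clear.

Call:
arm_command(series=[{"fingers":0,"xyz":[0.005,0,0],"twist":0},{"fingers":0,"xyz":[0.01,0,0],"twist":0},{"fingers":0,"xyz":[0.015,0,0],"twist":0},{"fingers":0,"xyz":[0.02,0,0],"twist":0},{"fingers":0,"xyz":[0.025,0,0],"twist":0}])

```text
time_s: 19.15
ee_pos: [517.5, -11.1, 122.1]
tcp_rot: [0.084, 0.996, 0.0, 0.001]
ft_force: [-0.2, -1.3, -0.4]
finger_gap: 0.4
grasp_force: 0.4
```

Call:
arm_command(series=[{"fingers":0,"xyz":[0.01,0,0],"twist":0},{"fingers":0,"xyz":[0.03,0,0],"twist":0},{"fingers":0,"xyz":[0.08,0,0],"twist":0},{"fingers":0,"xyz":[0.15,0,0],"twist":0},{"fingers":0,"xyz":[0.25,0,0],"twist":0}])

```text
time_s: 19.57
ee_pos: [479.7, -4.9, 122.1]
tcp_rot: [0.084, 0.996, -0.0, 0.001]
ft_force: [-0.0, -0.1, 0.9]
finger_gap: 0.5
grasp_force: 0.0
```

Call:
arm_command(series=[{"fingers":0,"xyz":[0.2,0,-0.1],"twist":0},{"fingers":0,"xyz":[0.3,0,-0.25],"twist":0},{"fingers":0,"xyz":[0.4,0,-0.4],"twist":0},{"fingers":0,"xyz":[0.4,0,-0.5],"twist":0},{"fingers":0,"xyz":[0.4,0,-0.5],"twist":0}])

```text
time_s: 19.98
ee_pos: [420.5, 5.4, 199.3]
tcp_rot: [0.084, 0.996, 0.001, 0.002]
ft_force: [0.3, 0.5, 0.9]
finger_gap: 0.3
grasp_force: 0.0
```

Call:
arm_command(series=[{"fingers":0,"xyz":[0,0,0],"twist":0},{"fingers":0,"xyz":[0,0,0],"twist":0},{"fingers":0,"xyz":[0,0,0],"twist":0},{"fingers":0,"xyz":[0,0,0],"twist":0},{"fingers":0,"xyz":[0,0,0],"twist":0}])

```text
time_s: 20.4
ee_pos: [420.6, 4.8, 196.3]
tcp_rot: [0.084, 0.996, -0.0, -0.001]
ft_force: [-0.2, 0.6, -0.2]
finger_gap: 0.7
grasp_force: 0.0
```

```bash
python3 -c "
from h import *
d=snap('scene','s4.png');f='s4.png'
w=np.load('pics/'+f+'.npz')
x,y=proj(f,[560,-20,80]).astype(int)
cv2.imwrite('pics/c6.png',cv2.resize(d['pixels'][y-45:y+45,x-65:x+65],None,fx=6,fy=6,interpolation=cv2.INTER_CUBIC))
u=np.array([.985,-.172])
for t in (86,90,94):
  p=np.r_[np.array([446,1.5])+u*(t),85];print(t,(proj(f,p)-[x-65,y-45])*6)
rel(428,0,200)"
```

```text
86 [344.57783347 304.9847048 ]
90 [350.47270727 299.74020026]
94 [356.34947449 294.51180464]
pos [420.6   4.9 196.4] yaw y 80.35 shift [-8.1 -3.6 -3.6] norm [-0.054 -0.024 -0.024]
[-0.91751261  0.50225168 -0.81911529] 20.45
```

View pics/c6.png

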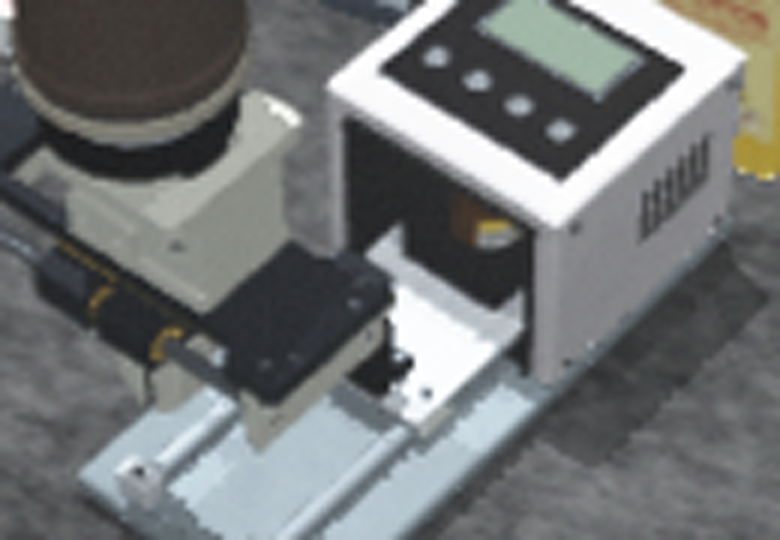

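The picture shows the slide in, with the vial upright in the block inside the hood at (485,225) and the gripper clear. When I backed off, the push force fell to zero at x = 517.5, past where the buffer was first met, so the slide is still resting on it.

```bash
python3 -c "
from bench import r
print(r.sign_off())"
```

```text
the job is handed in; nothing more can be done
None
```

The job is handed in: the vial stands upright in the well and the slide rests on the end-stop buffer after about 90 mm of travel, with roughly 7 N peak estimated on the stop and the robot clear of everything; the sign-off gave no verdict.

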